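Load two bar-coded sample canisters into a leaning reader

ROBOT

A 6-joint arm with a two-finger parallel gripper is mounted at the origin on the work surface. World frame = base frame: x ahead of the robot, y to its left, z up, the work surface at z = 0. Lengths are in m, angles in rad, forces in N, time in s.
With the tool pointing down it reaches from about 0.225 to 0.875 m from the base axis. Payload 3.4 kg.
Tool frame: the origin (TCP) lies at the very end of the fingers, on their centre line; the grasp point (between the pads) lies 19 mm behind it; z points along the fingers, y is the line along which they close (so a half turn about z gives the same grasp; the last joint's range is limited). The gripper opens to 85 mm and grips with 20 to 120 N. Pads are 22 mm wide; open, the fingers measure 114 mm over their backs; the gripper's body (76 mm by 85 mm) begins 54 mm behind the grasp point. The pads swing forward as they close: fully open they stand 13 mm farther back than shut.
Start: joints at [1.206, 0.276, 1.505, -0, 1.361, -0.121], TCP at [0.139, 0.558, 0.231] pointing down, gripper open.
Joint ranges: [-2.89, 2.89], [-0.75, 2.08], [0.22, 2.7], [-1.18, 4.32], [0.11, 2.71], [-2.7, 2.7]. Speed limits (rad/s): [2.57, 2.57, 3.14, 3.14, 3.14, 3.14].

INTERFACE

Orientations are given as a unit quaternion [w, x, y, z].
In Python, from rig import get_state, optics, sign_off gives the robot as it stands.
- The arm moves only by the tool send_rows, never from a script. Its argument "increments" is a list of rows, each an object with "gripper": the gripper's target within -1 to 1 (shut at 1, half-way at 0, fully open at -1); "linear": the shift along the world's x, y, z in m, a list of three; "delta_rot": the turn, a rotation vector about the world's x, y, z in rad, a list of three. In form: [{"gripper": gripper, "linear": [dx, dy, dz], "delta_rot": [rx, ry, rz]}, ...]. A call has 1 to 8 rows; each row is the pose to reach, as a shift and turn from the pose commanded when the call began; what a row does not reach only later rows make up. A row lasts 1/10 s, in which the tool goes at most 50 mm and 8.59 degrees, less where a joint would pass 70% of its speed; a pose out of reach is approached as far as the arm can. A call with a gripper value outside its range is refused whole. The fingers move at their own pace and stop on an object; "newtons" is the grip in N (left out, the last holds). Time passes only in rows, so rows that repeat a pose let the fingers close. It gives the time, the measured TCP pose, the force, the opening and the grip force at its end, in the units of the state.
- get_state(): the state, without advancing time (a new reading comes with each control period).
- optics.get_image(name): name is "scene" or "top" or "wrist"; returns a dict with "pixels" (400x640x3 uint8, blue, green, red), "K" (3x3 intrinsics, pixels), "rvec" (rotation vector, rad) and "tvec" (3), from world to camera coordinates, as OpenCV has them; the wrist camera has in their place "T_tool_cam" (4x4, takes a point from camera to tool coordinates, whose origin is the TCP and whose axes are the flange's). Camera axes: x right, y down, z forward; pixel columns grow to the right and rows downward; lengths in m; the calibration is good to about 2 mm. The wrist camera is an equidistant fisheye: a pixel r from the principal point sees the ray r / f radians off the axis. A picture is of the moment at which its call begins: read the wrist's pose just before it. There is no depth.
- sign_off(): hands the job in; it is judged then, once.
The state is a dict: "clock": time; "qpos": joint angles; "qd": joint speeds; "effort": joint torques, N m; "position": TCP position; "ee_rot": TCP orientation; "contact_force": force on the tool from outside, world axes, zero at the start; "moment": the same for the moment, N m; "width": finger opening in m; "gripper_force": force on a finger pad.
Only numpy, scipy, OpenCV 4.12 (cv2) and the standard library are available. Lean on these libraries where they do the work, as an engineer would, in place of code of your own. Each camera call takes 0.05 s, during which the arm holds its last target. There are 200 camera calls.

TASK

Load the two metal sample canisters into the reader, one in each of its two leaning cradles, each turned so that its bar-code plate squarely faces the scanner bar. Set them down gently on the foot ledges, lying back in the V, and leave the other things on the bench where they are.

Things in the scene. Friction and masses are not known exactly. Their poses are not given: they have to be found in the camera images.
- canister_a: one of two alike sample canisters: plain aluminium cylinder, 54 mm diameter, 140 mm tall, black lid, about 0.28 kg, upright at the start. Origin: centre of its underside; z: its axis, upwards; x: towards its marked side, which has a white bar-code plate and, on the lid, a 5 mm high white bar from centre to rim. Grip it above the plate, 100 to 125 mm above the underside
- canister_b: one of two alike sample canisters: plain aluminium cylinder, 54 mm diameter, 140 mm tall, black lid, about 0.28 kg, upright at the start. Origin: centre of its underside; z: its axis, upwards; x: towards its marked side, which has a white bar-code plate and, on the lid, a 5 mm high white bar from centre to rim. Grip it above the plate, 100 to 125 mm above the underside
- canister_a_mark (a point): centre of the outer face of canister_a's bar-code plate, 31 mm from the canister's axis, 49 mm above its underside; the white plate is 28 mm wide, 4 mm proud of the wall, and spans 22 to 76 mm above the underside
- canister_b_mark (a point): the same point on canister_b
- reader: fixed reader, white base 200 x 270 mm, with two leaning V cradles 120 mm apart and, on the side away from the robot, one white scanner bar (245 mm long, top 0.16 m above the bench) with a black window facing each cradle. Origin: centre of its underside; x: from the cradles to the scanner bar; y: to the left cradle
- bay_left: the left cradle (seen from the robot): steel 90-degree V with a foot ledge, leaning 30 degrees, top towards the robot. Origin: where the underside centre of a seated canister lies, 50 mm above the bench; z: up along the seated canister's axis; x: out of the V to the scanner face (at x = 62 mm, z = 20 to 76 mm). V ends at z = 78 mm. A correctly loaded canister matches this frame
- bay_right: the right cradle (seen from the robot): steel 90-degree V with a foot ledge, leaning 30 degrees, top towards the robot. Origin: where the underside centre of a seated canister lies, 50 mm above the bench; z: up along the seated canister's axis; x: out of the V to the scanner face (at x = 62 mm, z = 20 to 76 mm). V ends at z = 78 mm. A correctly loaded canister matches this frame
- glass_jar: bystander: clear glass jar with a steel cap and no plate, 60 mm diameter, 105 mm tall; origin: centre of its underside
- beaker: bystander: open glass beaker, 70 mm diameter, 90 mm tall; origin: centre of its underside
- squeeze_bottle: bystander: yellow squeeze bottle with an orange cap, 62 mm diameter, 200 mm tall; origin: centre of its underside
- clamp_ring: bystander: flat steel ring, 90 mm diameter, 22 mm high, lying flat; origin: centre of its underside
- weight: bystander: small solid steel cylinder, 44 mm diameter, 40 mm tall; origin: centre of its underside

How it is judged:
By the outcome, as a careful person would: the job done as asked, in the order asked, and still so for the second after the job is handed in, with the robot touching nothing.
It also fails if it takes over 58 s, if anything falls off the work surface, if the arm or the gripper's body presses on something with over 40 N, if the wrist force passes 120 N, or if a joint passes its speed limit or range.

## Working session

There is one attempt and no reset: what is moved stays moved. The work goes in short steps, Python scripts to look and compute and a tool call to move; the robot and the scene stay as the last step left them, time stands still between calls to the robot, and variables do not carry over. Pictures are saved under pics/ and viewed, at most 10 in all, crops included, and the job is handed in when it is done.

Besides the shell and the picture viewer there is one more tool, called after "Call:" as a command line: name --argument value ..., lists and objects as JSON in quotes. send_rows: Moves the arm, as the interface text tells. Its arguments: {"type":"object","properties":{"increments":{"type":"array"},"newtons":{"type":"number"}},"required":["increments"]}

```bash
mkdir -p pics; ls
cat > h.py <<'E'
import numpy as np, cv2
from rig import get_state, optics, sign_off
from scipy.spatial.transform import Rotation as R
def Q(q): return R.from_quat([q[1],q[2],q[3],q[0]])
def ray(im,uv,st=None):
    K=np.array(im["K"]);u,v=uv
    if "rvec" in im:
        M=cv2.Rodrigues(np.array(im["rvec"],float))[0];t=np.array(im["tvec"],float).ravel()
        d=np.linalg.inv(K)@[u,v,1];return -M.T@t,M.T@d
    T=np.array(im["T_tool_cam"]);a=(u-K[0,2])/K[0,0];b=(v-K[1,2])/K[1,1];r=np.hypot(a,b)+1e-12
    d=np.array([a/r*np.sin(r),b/r*np.sin(r),np.cos(r)])
    q=Q(st["ee_rot"]);return q.apply(T[:3,3])+st["position"],q.apply(T[:3,:3]@d)
def onz(im,uv,z,st=None):
    o,d=ray(im,uv,st);return o+d*(z-o[2])/d[2]
def proj(im,p):
    return cv2.projectPoints(np.array(p,float).reshape(-1,1,3),np.array(im["rvec"],float),np.array(im["tvec"],float),np.array(im["K"],float),None)[0].reshape(-1,2)
E
python3 - <<'E'
from h import *
s=get_state();print(s["clock"],s["position"],s["ee_rot"],s["width"])
for n in("scene","top"):
    im=optics.get_image(n);cv2.imwrite(f"pics/{n}0.png",im["pixels"]);print(n,ray(im,(320,200)))
s=get_state();im=optics.get_image("wrist");cv2.imwrite("pics/w0.png",im["pixels"]);print(im["T_tool_cam"],im["K"])
E
```

```text
pics
0.0 [0.13862058 0.55748389 0.23041779] [-2.07710697e-04  1.21576864e-01  9.92581573e-01 -9.18240679e-04] 0.08552649336324235
scene (array([0.96198732, 0.32989654, 0.94550937]), array([-0.41588867, -0.33725304, -0.84463412]))
top (array([ 0.39585759, -0.00348633,  1.00716469]), array([ 0.16110276,  0.00176358, -0.98694091]))
[[-8.89264856e-04 -9.64766499e-01 -2.63106084e-01  6.54882995e-02]
 [ 9.99999595e-01 -8.20549285e-04 -3.71051984e-04  1.17165055e-03]
 [ 1.42087014e-04 -2.63106307e-01  9.64766838e-01 -1.42270248e-01]
 [ 0.00000000e+00  0.00000000e+00  0.00000000e+00  1.00000000e+00]] [[309.70691629   0.         317.94496051]
 [  0.         309.70691629 195.25301196]
 [  0.           0.           1.        ]]
```

View pics/top0.png

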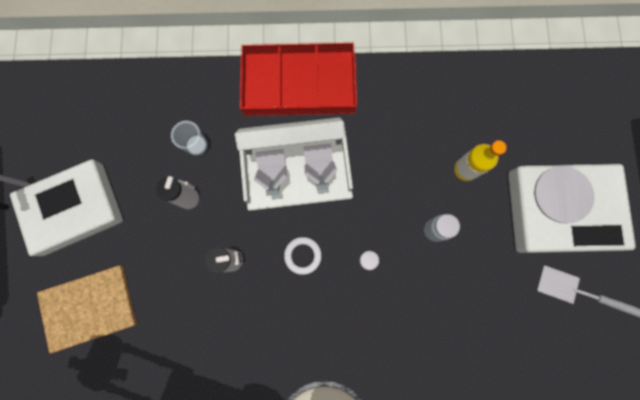

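View pics/scene0.png

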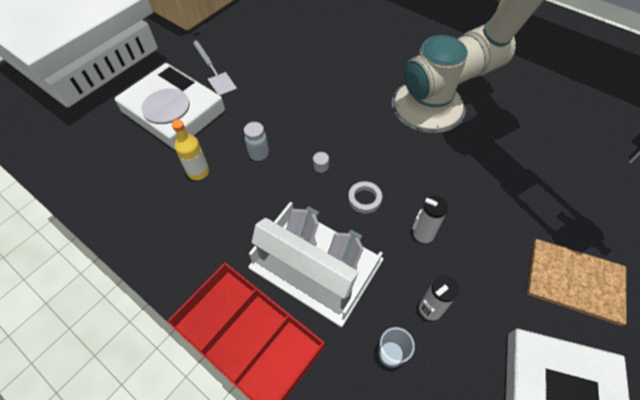

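The top view shows canisters near (178,190) and (225,260), the reader around (295,165), the beaker at (188,137) and the ring at (302,256). The scene view shows the same canisters at (430,218) and (438,298). Next I'll enlarge the crops.

Run:
```python
from h import *
a=cv2.imread("pics/top0.png");b=cv2.imread("pics/scene0.png")
c1=cv2.resize(a[110:290,140:360],None,fx=3.0,fy=3.0,interpolation=cv2.INTER_CUBIC)[:, :]
cv2.imwrite("pics/c1.png",c1)
c2=cv2.resize(b[180:330,240:470],None,fx=3.4,fy=3.4,interpolation=cv2.INTER_CUBIC)
cv2.imwrite("pics/c2.png",c2)
```

```text
(no output)
```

View pics/c1.png

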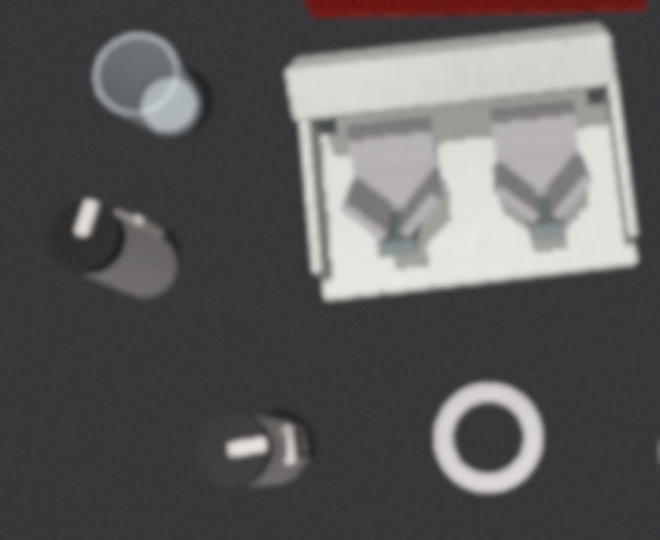

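View pics/c2.png

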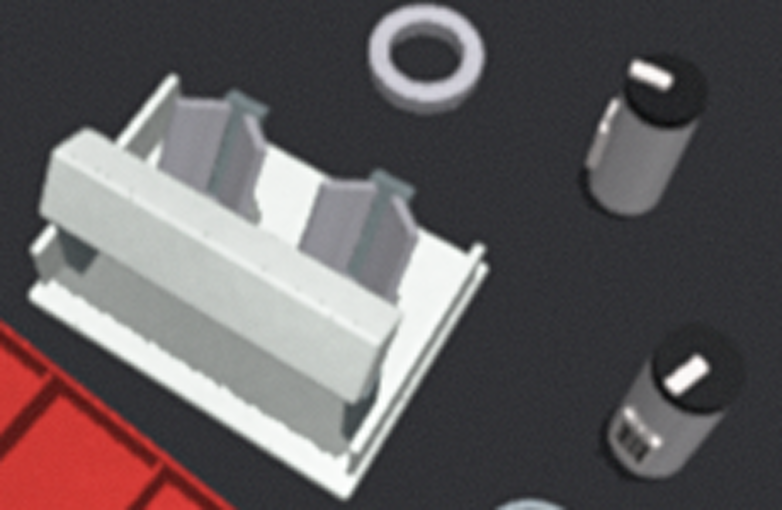

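The crops show the far canister's bar pointing towards +x and the near canister's pointing towards -y. The reader is yawed slightly. Now coarse numbers, and the first wrist picture.

Run:
```python
from h import *
im=optics.get_image("top");sc=optics.get_image("scene")
C=lambda x,y:(140+(x+.5)/3-.5,110+(y+.5)/3-.5)
for n,p,z in [("c1in",(83,234),.145),("c1out",(92,200),.145),("c1lid",(87,238),.14),("c2in",(228,449),.145),("c2out",(268,446),.145),("c2lid",(234,449),.14),
 ("barTL",(287,68),.16),("barTR",(607,25),.16),("baseL0",(323,300),.0),("baseR0",(638,264),.0),("baseL2",(323,300),.02),("baseR2",(638,264),.02),("beaker",(137,73),.09),("ring",(488,437),.022)]:
    print(n,onz(im,C(*p),z).round(4))
S=lambda x,y:(240+(x+.5)/3.4-.5,180+(y+.5)/3.4-.5)
for n,p,z in [("c1in",(672,388),.145),("c1out",(702,362),.145),("c1lid",(697,368),.14),("c2lid",(667,88),.14),("barTLfar/left",(360,402),.16),("baseFL",(345,498),0)]:
    print("S",n,onz(sc,S(*p),z).round(4))
```

```text
c1in [0.5718 0.3396 0.145 ]
c1out [0.5977 0.3339 0.145 ]
c1lid [0.5697 0.3384 0.14  ]
c2in [0.4108 0.2274 0.145 ]
c2out [0.4123 0.1984 0.145 ]
c2lid [0.4108 0.2244 0.14  ]
barTL [0.6926 0.1856 0.16  ]
barTR [ 0.7211 -0.0556  0.16  ]
baseL0 [0.5389 0.187  0.    ]
baseR0 [ 0.5646 -0.0859  0.    ]
baseL2 [0.536  0.1833 0.02  ]
baseR2 [ 0.5613 -0.0842  0.02  ]
beaker [0.7156 0.3233 0.09  ]
ring [0.4183 0.045  0.022 ]
S c1in [0.5981 0.3353 0.145 ]
S c1out [0.5728 0.3413 0.145 ]
S c1lid [0.5756 0.3408 0.14  ]
S c2lid [0.4135 0.2274 0.14  ]
S barTLfar/left [0.7237 0.1975 0.16  ]
S baseFL [0.735  0.2021 0.    ]
```

View pics/w0.png

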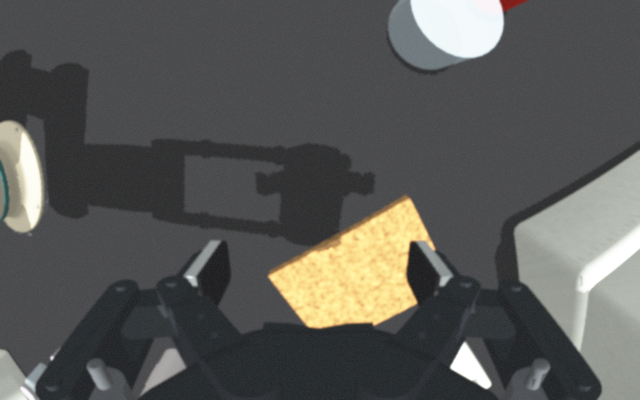

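The wrist camera works and shows the cork board and the arm's shadow; its view is offset towards the tool's +x side. The bars put the near canister at about (0.412, 0.226) with yaw about -87°, and the far one at about (0.572, 0.339) with yaw about -12°. The reader is centred at about (0.65, 0.058) with yaw about 6°. I'll go above the near canister first.

Call:
send_rows --increments '[{"gripper": -1, "linear": [0.034, -0.041, 0.005], "delta_rot": [0, 0, -0.14]}, {"gripper": -1, "linear": [0.068, -0.083, 0.01], "delta_rot": [0, 0, -0.28]}, {"gripper": -1, "linear": [0.102, -0.124, 0.015], "delta_rot": [0, 0, -0.42]}, {"gripper": -1, "linear": [0.136, -0.166, 0.02], "delta_rot": [0, 0, -0.56]}, {"gripper": -1, "linear": [0.17, -0.207, 0.02], "delta_rot": [0, 0, -0.7]}, {"gripper": -1, "linear": [0.205, -0.249, 0.02], "delta_rot": [0, 0, -0.84]}, {"gripper": -1, "linear": [0.24, -0.29, 0.02], "delta_rot": [0, 0, -0.98]}, {"gripper": -1, "linear": [0.273, -0.332, 0.02], "delta_rot": [0, 0, -1.12]}]'

```text
clock: 1.05
position: [0.3935, 0.2483, 0.2515]
ee_rot: [0.0, 0.632, 0.775, 0.0]
contact_force: [0.6, 0.1, -0.0]
width: 0.0853
gripper_force: 0.0
```

Call:
send_rows --increments '[{"gripper": -1, "linear": [0, 0, 0], "delta_rot": [0, 0, -0.14]}, {"gripper": -1, "linear": [0, 0, 0], "delta_rot": [0, 0, -0.155]}, {"gripper": -1, "linear": [0, 0, 0], "delta_rot": [0, 0, -0.155]}, {"gripper": -1, "linear": [0, 0, 0], "delta_rot": [0, 0, -0.155]}]'

```text
clock: 1.45
position: [0.3918, 0.2507, 0.2513]
ee_rot: [-0.0, 0.687, 0.727, -0.0]
contact_force: [0.0, 0.3, -1.0]
width: 0.0854
gripper_force: 0.0
```

```bash
cat >> h.py <<'E'
def barpose(im,st,near,z=.145):
    """white bar on a lid: inner end = axis; returns centre xy, yaw(deg)"""
    p=im["pixels"];m=((p.min(2)>150)).astype(np.uint8)
    cs,_=cv2.findContours(m,cv2.RETR_EXTERNAL,cv2.CHAIN_APPROX_NONE);out=[]
    for c in cs:
        if cv2.contourArea(c)<40: continue
        (b,sz,_)=r=cv2.minAreaRect(c)
        w=onz(im,b,z,st)[:2]
        if np.hypot(*(w-near))>.05: continue
        bx=cv2.boxPoints(r);P=np.array([onz(im,q,z,st)[:2] for q in bx])
        e=P[1]-P[0],P[2]-P[1];L=max(e,key=np.linalg.norm)
        out.append((b,np.linalg.norm(e,axis=1).round(4),w.round(4),np.degrees(np.arctan2(L[1],L[0])).round(1)))
    return out
E
python3 - <<'E'
from h import *
s=get_state();im=optics.get_image("wrist");cv2.imwrite("pics/w1.png",im["pixels"])
print(s["clock"],s["position"],Q(s["ee_rot"]).as_matrix().round(3).tolist(),s["qpos"])
for o in barpose(im,s,np.array([.412,.215])): print(o)
E
```

```text
1.45 [0.39183459 0.25068456 0.25128786] [[-0.056, 0.998, -0.0], [0.998, 0.056, 0.0], [0.0, -0.0, -1.0]] [4.19212598e-01 9.71057369e-02 1.68592082e+00 2.38065496e-04
 1.35866555e+00 3.63507692e-01]
((338.28680419921875, 235.0152130126953), array([0.0089, 0.027 ]), array([0.4127, 0.2155]), np.float64(-81.5))
```

View pics/w1.png

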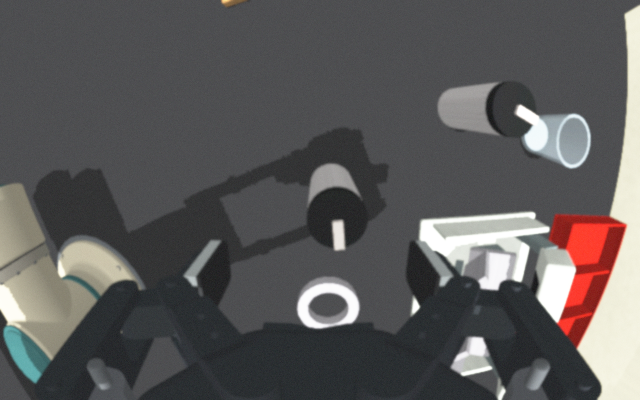

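The wrist view shows the near canister's lid at about (337,215) with its bar at (338,235) pointing slightly right of down. The far canister and beaker are at the upper right and the reader is at (500,270). I'll centre and go lower to refine.

Call:
send_rows --increments '[{"gripper": -1, "linear": [0.019, -0.022, -0.03], "delta_rot": [0, 0, 0.08]}, {"gripper": -1, "linear": [0.019, -0.022, -0.06], "delta_rot": [0, 0, 0.08]}, {"gripper": -1, "linear": [0.019, -0.022, -0.06], "delta_rot": [0, 0, 0.08]}, {"gripper": -1, "linear": [0.019, -0.022, -0.06], "delta_rot": [0, 0, 0.08]}]'

```text
clock: 1.9
position: [0.411, 0.2287, 0.1915]
ee_rot: [-0.0, 0.658, 0.753, -0.0]
contact_force: [-0.6, 0.4, 0.6]
width: 0.0857
gripper_force: 0.0
```

```bash
cat >> h.py <<'E'
def lid(im,st,near,z=.14,thr=30):
    p=im["pixels"];m=(p.max(2)<thr).astype(np.uint8)
    m=cv2.morphologyEx(m,cv2.MORPH_OPEN,np.ones((3,3)))
    cs,_=cv2.findContours(m,cv2.RETR_EXTERNAL,cv2.CHAIN_APPROX_NONE)
    for c in cs:
        if cv2.contourArea(c)<200: continue
        W=np.array([onz(im,q,z,st)[:2] for q in c[:,0]],np.float32);(x,y),r=cv2.minEnclosingCircle(W)
        if np.hypot(x-near[0],y-near[1])<.05: print("lid",round(x,4),round(y,4),"r",round(r,4))
E
python3 - <<'E'
from h import *
s=get_state();im=optics.get_image("wrist");cv2.imwrite("pics/w2.png",im["pixels"])
print(s["clock"],s["position"],Q(s["ee_rot"]).as_matrix().round(3)[:,0])
for o in barpose(im,s,np.array([.412,.215])): print(o)
for t in(20,30,40): lid(im,s,(.411,.228),.14,t)
E
```

```text
1.9 [0.41097311 0.22869393 0.19151771] [-0.134  0.991  0.   ]
((316.0, 237.5), array([0.0091, 0.0267]), array([0.4127, 0.2156]), np.float64(-82.0))
((317.031494140625, 166.91629028320312), array([0.0178, 0.0326]), array([0.4071, 0.2623]), np.float64(5.4))
```

Tool and canister line up: yaw -82°, centre (0.411, 0.229). I'll go down, grip and lift.

Call:
send_rows --increments '[{"gripper": -1, "linear": [0, 0, -0.04], "delta_rot": [0, 0, 0]}, {"gripper": -1, "linear": [0, 0, -0.08], "delta_rot": [0, 0, 0]}, {"gripper": -1, "linear": [0, 0, -0.1], "delta_rot": [0, 0, 0]}, {"gripper": -1, "linear": [0, 0, -0.1], "delta_rot": [0, 0, 0]}, {"gripper": 1, "linear": [0, 0, -0.1], "delta_rot": [0, 0, 0]}, {"gripper": 1, "linear": [0, 0, -0.1], "delta_rot": [0, 0, 0]}, {"gripper": 1, "linear": [0, 0, -0.1], "delta_rot": [0, 0, 0]}, {"gripper": 1, "linear": [0, 0, -0.1], "delta_rot": [0, 0, 0]}]' --newtons 50

```text
clock: 2.75
position: [0.4123, 0.2286, 0.0935]
ee_rot: [0.001, 0.659, 0.752, 0.001]
contact_force: [-2.0, -0.2, 5.6]
width: 0.0535
gripper_force: 51.0
```

Call:
send_rows --increments '[{"gripper": 1, "linear": [0, 0, 0], "delta_rot": [0, 0, 0]}, {"gripper": 1, "linear": [0, 0, 0], "delta_rot": [0, 0, 0]}, {"gripper": 1, "linear": [0, 0, 0], "delta_rot": [0, 0, 0]}, {"gripper": 1, "linear": [0, 0, 0], "delta_rot": [0, 0, 0]}]'

```text
clock: 3.15
position: [0.4123, 0.2286, 0.0935]
ee_rot: [0.001, 0.659, 0.752, 0.002]
contact_force: [-2.1, 0.3, 5.0]
width: 0.053
gripper_force: 51.0
```

Gripped at 53 mm width. I'll lift, turn the tool to the reader's heading and look at the cradles.

Call:
send_rows --increments '[{"gripper": 1, "linear": [0, 0, 0.03], "delta_rot": [0, 0, 0]}, {"gripper": 1, "linear": [0, 0, 0.075], "delta_rot": [0, 0, 0.1]}, {"gripper": 1, "linear": [0, 0, 0.12], "delta_rot": [0, 0, 0.24]}, {"gripper": 1, "linear": [0.02, -0.02, 0.16], "delta_rot": [0, 0, 0.38]}, {"gripper": 1, "linear": [0.03, -0.05, 0.19], "delta_rot": [0, 0, 0.52]}, {"gripper": 1, "linear": [0.05, -0.09, 0.207], "delta_rot": [0, 0, 0.66]}, {"gripper": 1, "linear": [0.06, -0.13, 0.207], "delta_rot": [0, 0, 0.8]}, {"gripper": 1, "linear": [0.07, -0.169, 0.207], "delta_rot": [0, 0, 0.94]}]'

```text
clock: 3.95
position: [0.4814, 0.0608, 0.3002]
ee_rot: [0.002, 0.25, 0.968, 0.0]
contact_force: [0.1, 0.7, -4.1]
width: 0.0533
gripper_force: 54.8
```

Call:
send_rows --increments '[{"gripper": 1, "linear": [0.009, 0, 0], "delta_rot": [0, 0, 0.14]}, {"gripper": 1, "linear": [0.018, 0, 0], "delta_rot": [0, 0, 0.28]}, {"gripper": 1, "linear": [0.018, 0, 0], "delta_rot": [0, 0, 0.42]}, {"gripper": 1, "linear": [0.018, 0, 0], "delta_rot": [0, 0, 0.56]}, {"gripper": 1, "linear": [0.018, 0, 0], "delta_rot": [0, 0, 0.6]}, {"gripper": 1, "linear": [0.018, 0, 0], "delta_rot": [0, 0, 0.6]}, {"gripper": 1, "linear": [0.018, 0, 0], "delta_rot": [0, 0, 0.6]}]'

```text
clock: 4.65
position: [0.4986, 0.0623, 0.2988]
ee_rot: [0.0, -0.044, 0.999, 0.0]
contact_force: [-0.6, 0.3, -3.5]
width: 0.053
gripper_force: 54.9
```

Run:
```python
from h import *
import pickle
s=get_state();im=optics.get_image("wrist");pickle.dump((s,im),open("w3.pkl","wb"));cv2.imwrite("pics/w3.png",cv2.resize(im["pixels"][150:350,160:480],None,fx=2.5,fy=2.5,interpolation=cv2.INTER_CUBIC))
print(s["clock"],s["position"],Q(s["ee_rot"]).as_matrix().round(3).tolist(),s["qpos"],s["width"])
```

```text
4.65 [0.49864862 0.0622613  0.29880606] [[-0.996, -0.088, 0.001], [-0.088, 0.996, 0.0], [-0.001, 0.0, -1.0]] [-1.44143149e-02  1.32840436e-01  1.52709301e+00  1.16400257e-04
  1.48098944e+00 -1.67345308e+00] 0.053018168852987865
```

View pics/w3.png

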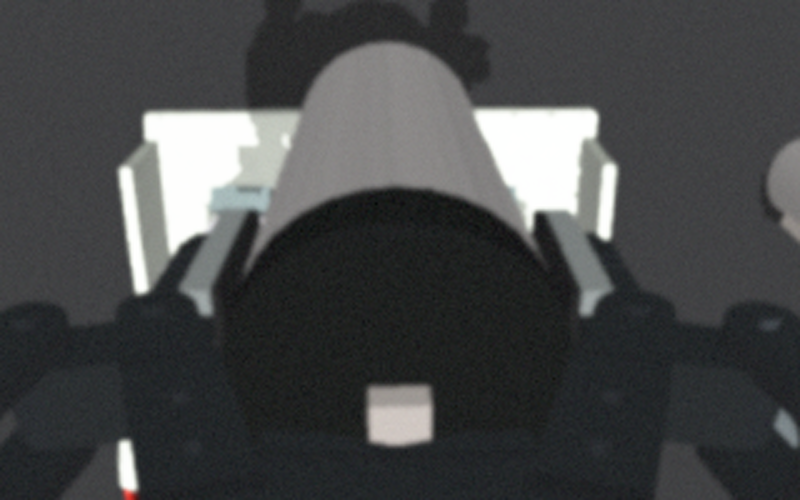

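The held canister's plate points to the far side as wanted, but the canister hides the cradles. Only the reader's near base edge is visible, corners at crop (145,112) and (597,108). I'll shift left and forward for a free view.

Call:
send_rows --increments '[{"gripper": 1, "linear": [0.025, 0.035, 0.03], "delta_rot": [0, 0, 0]}, {"gripper": 1, "linear": [0.05, 0.07, 0.03], "delta_rot": [0, 0, 0]}, {"gripper": 1, "linear": [0.075, 0.105, 0.03], "delta_rot": [0, 0, 0]}, {"gripper": 1, "linear": [0.1, 0.14, 0.03], "delta_rot": [0, 0, 0]}, {"gripper": 1, "linear": [0.1, 0.14, 0.03], "delta_rot": [0, 0, 0]}, {"gripper": 1, "linear": [0.1, 0.14, 0.03], "delta_rot": [0, 0, 0]}]'

```text
clock: 5.3
position: [0.5988, 0.2029, 0.3273]
ee_rot: [-0.001, -0.045, 0.999, -0.0]
contact_force: [0.2, 0.3, -4.4]
width: 0.0528
gripper_force: 53.5
```

Run:
```python
from h import *
import pickle
s=get_state();im=optics.get_image("wrist");pickle.dump((s,im),open("w4.pkl","wb"));cv2.imwrite("pics/w4.png",cv2.resize(im["pixels"][80:280,90:350],None,fx=3,fy=3,interpolation=cv2.INTER_CUBIC))
print(s["clock"],s["position"],Q(s["ee_rot"]).as_matrix().round(3).tolist(),s["width"])
```

```text
5.3 [0.598829   0.2028668  0.32725704] [[-0.996, -0.09, -0.002], [-0.09, 0.996, -0.001], [0.002, -0.001, -1.0]] 0.05276362827081081
```

View pics/w4.png

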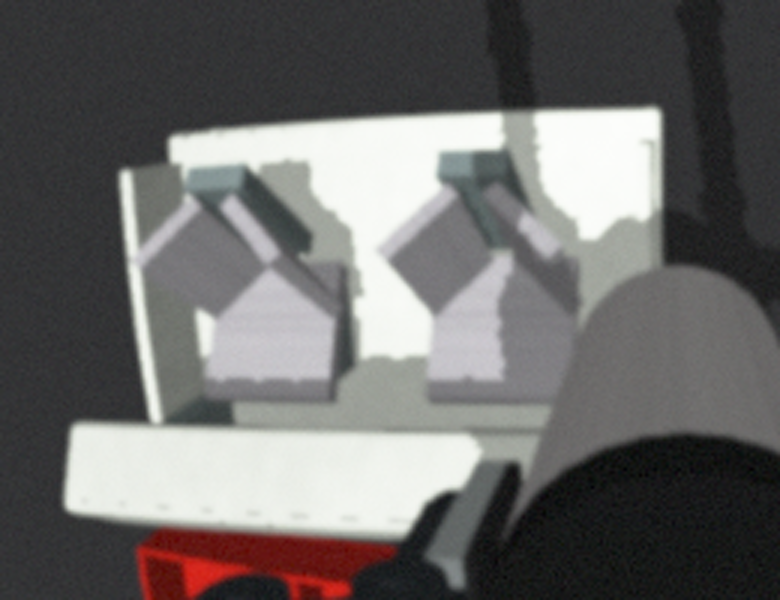

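The view is clear. The two ledge peaks (V apex on the foot ledge) sit at crop (508,250) for the left bay and (270,265) for the right. Base near corners are at (170,133) and (660,108), and the bar's front edge starts at (72,425).

Run:
```python
from h import *
import pickle
s,im=pickle.load(open("w4.pkl","rb"))
W=lambda x,y,z:onz(im,(90+(x+.5)/3-.5,80+(y+.5)/3-.5),z,s)
l=W(508,250,.0309);r=W(270,265,.0309);d=l-r
print("peaks",l,r,np.linalg.norm(d),np.degrees(np.arctan2(-d[0],d[1])))
for z in(0,.01,.02):
    a=W(660,108,z);b=W(170,133,z);d=a-b;print("base",a,b,np.linalg.norm(d),np.degrees(np.arctan2(-d[0],d[1])))
a=W(72,425,.16);b=W(460,435,.16);d=b-a;print("bar",a,b,np.degrees(np.arctan2(-d[0],d[1])))
# top image apex check at z=0.0309/peaks projected
t=optics.get_image("top")
print("peaks in top crop",(proj(t,[l,r])-[140,110])*3)
yaw=np.radians(5.6);ex=np.array([np.cos(yaw),np.sin(yaw)])
for p in(l,r): print("bay",p[:2]+.0331*ex)
```

```text
peaks [0.61174191 0.11861168 0.0309    ] [ 0.62812031 -0.00784664  0.0309    ] 0.12751453309942307 7.379647974150098
base [0.53857248 0.18535265 0.        ] [ 0.56334982 -0.08833717  0.        ] 0.2748090907659793 5.172926860462744
base [0.53847872 0.18562079 0.01      ] [ 0.56272851 -0.08224176  0.01      ] 0.26895797733956534 5.172926860462758
base [0.53838496 0.18588892 0.02      ] [ 0.5621072  -0.07614634  0.02      ] 0.2631068639131514 5.172926860462748
bar [ 0.67435895 -0.04745164  0.16      ] [0.65791251 0.1267859  0.16      ] 5.392224128143878
peaks in top crop [[396.7009781  207.16394846]
 [545.44215546 185.19359976]]
bay [0.64468394 0.12184167]
bay [ 0.66106233 -0.00461664]
```

```bash
cat >> h.py <<'E'
yaw=np.radians(5.3);EX=np.array([np.cos(yaw),np.sin(yaw),0]);EY=np.array([-np.sin(yaw),np.cos(yaw),0]);EZ=np.array([0,0,1.])
ZB=-.5*EX+.8660*EZ;XB=.8660*EX+.5*EZ
BAY={"l":np.array([.6448,.1212,.05]),"r":np.array([.6559,.0017,.05])}
def goal(b,dx,dz,h=.0935):
    s=get_state();t=BAY[b]+ZB*(h+dz)+XB*dx
    Rd=np.column_stack([-XB,EY,-ZB])   # tool axes
    rv=(R.from_matrix(Rd)*Q(s["ee_rot"]).inv()).as_rotvec()
    print(b,dx,dz,"t",t.round(4),"lin",(t-s["position"]).round(4),"rot",rv.round(4))
E
python3 - <<'E'
from h import *
import pickle
s,im=pickle.load(open("w4.pkl","rb"))
W=lambda x,y,z:onz(im,(90+(x+.5)/3-.5,80+(y+.5)/3-.5),z,s)
for a,b in (((435,312),(215,312)),((430,385),(205,385)),((383,250),(137,255)),((460,190),(195,195))):
    for z in(.04,.06,.1): 
        d=W(*a,z)-W(*b,z);print(a,z,np.linalg.norm(d).round(4),np.degrees(np.arctan2(-d[0],d[1])).round(1))
for dx,dz in((.012,.13),(.012,.03)): goal("r",dx,dz)
E
```

```text
(435, 312) 0.04 0.1225 4.6
(435, 312) 0.06 0.1168 4.6
(435, 312) 0.1 0.1054 4.6
(430, 385) 0.04 0.1294 5.8
(430, 385) 0.06 0.1234 5.8
(430, 385) 0.1 0.1113 5.8
(383, 250) 0.04 0.1441 4.4
(383, 250) 0.06 0.1374 4.4
(383, 250) 0.1 0.124 4.4
(460, 190) 0.04 0.1437 3.7
(460, 190) 0.06 0.137 3.7
(460, 190) 0.1 0.1236 3.7
r 0.012 0.13 t [ 0.555  -0.0077  0.2496] lin [-0.0433 -0.2092 -0.0786] rot [ 0.0481 -0.5225  0.004 ]
r 0.012 0.03 t [ 0.6048 -0.003   0.163 ] lin [ 0.0065 -0.2046 -0.1652] rot [ 0.0481 -0.5225  0.004 ]
```

Call:
send_rows --increments '[{"gripper": 1, "linear": [-0.008, -0.035, 0], "delta_rot": [0.008, -0.087, 0.001]}, {"gripper": 1, "linear": [-0.016, -0.07, 0], "delta_rot": [0.016, -0.174, 0.001]}, {"gripper": 1, "linear": [-0.024, -0.105, 0], "delta_rot": [0.024, -0.261, 0.002]}, {"gripper": 1, "linear": [-0.032, -0.14, 0], "delta_rot": [0.032, -0.348, 0.003]}, {"gripper": 1, "linear": [-0.04, -0.175, 0], "delta_rot": [0.04, -0.435, 0.004]}, {"gripper": 1, "linear": [-0.043, -0.209, -0.02], "delta_rot": [0.048, -0.5225, 0.004]}, {"gripper": 1, "linear": [-0.043, -0.209, -0.05], "delta_rot": [0.048, -0.5225, 0.004]}, {"gripper": 1, "linear": [-0.043, -0.209, -0.0786], "delta_rot": [0.048, -0.5225, 0.004]}]'

```text
clock: 6.2
position: [0.5526, -0.0093, 0.2493]
ee_rot: [0.259, -0.043, 0.965, 0.011]
contact_force: [1.5, -0.1, -4.3]
width: 0.0531
gripper_force: 54.4
```

Call:
send_rows --increments '[{"gripper": 1, "linear": [0, 0, 0], "delta_rot": [0, 0, 0]}, {"gripper": 1, "linear": [0, 0, 0], "delta_rot": [0, 0, 0]}, {"gripper": 1, "linear": [0, 0, 0], "delta_rot": [0, 0, 0]}]'

```text
clock: 6.5
position: [0.5571, -0.0071, 0.2524]
ee_rot: [0.261, -0.045, 0.964, 0.012]
contact_force: [0.8, 0.1, -4.2]
width: 0.053
gripper_force: 54.3
```

Run:
```python
from h import *
import pickle
s=get_state();print(s["position"],s["qpos"],s["contact_force"])
for dx,dz in((.012,.13),(.012,.03),(.01,.008),(.003,.006)): goal("r",dx,dz)
sc=optics.get_image("scene");cv2.imwrite("pics/s5.png",cv2.resize(sc["pixels"][150:340,240:470],None,fx=3,fy=3,interpolation=cv2.INTER_CUBIC))
```

```text
[ 0.55712213 -0.00710771  0.25239673] [-0.24998282 -0.01201205  1.92809919  0.25358006  0.73821809 -2.06004041] [ 0.77895367  0.07103067 -4.20631882]
r 0.012 0.13 t [ 0.555  -0.0077  0.2496] lin [-0.0021 -0.0006 -0.0028] rot [ 0.0007  0.0054 -0.0008]
r 0.012 0.03 t [ 0.6048 -0.003   0.163 ] lin [ 0.0476  0.0041 -0.0894] rot [ 0.0007  0.0054 -0.0008]
r 0.01 0.008 t [ 0.614  -0.0022  0.1429] lin [ 0.0569  0.0049 -0.1095] rot [ 0.0007  0.0054 -0.0008]
r 0.003 0.006 t [ 0.6089 -0.0027  0.1377] lin [ 0.0518  0.0045 -0.1147] rot [ 0.0007  0.0054 -0.0008]
```

View pics/s5.png

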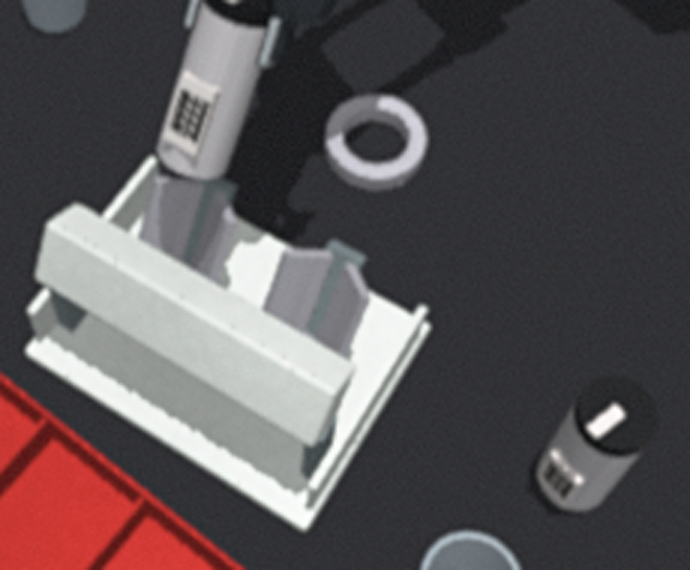

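The canister is above the right cradle with its plate towards the scanner, and the V mouth is clear. I'll slide it down the cradle axis.

Call:
send_rows --increments '[{"gripper": 1, "linear": [0.012, 0.001, -0.022], "delta_rot": [0, 0.005, 0]}, {"gripper": 1, "linear": [0.024, 0.002, -0.045], "delta_rot": [0, 0.005, 0]}, {"gripper": 1, "linear": [0.036, 0.003, -0.067], "delta_rot": [0, 0.005, 0]}, {"gripper": 1, "linear": [0.048, 0.004, -0.089], "delta_rot": [0, 0.005, 0]}, {"gripper": 1, "linear": [0.048, 0.004, -0.089], "delta_rot": [0, 0.005, 0]}, {"gripper": 1, "linear": [0.048, 0.004, -0.089], "delta_rot": [0, 0.005, 0]}]'

```text
clock: 7.15
position: [0.6047, -0.0024, 0.1615]
ee_rot: [0.257, -0.045, 0.965, 0.012]
contact_force: [0.9, 0.3, -2.8]
width: 0.0532
gripper_force: 54.3
```

Run:
```python
from h import *
s=get_state();print(s["position"],s["contact_force"],s["moment"])
for dx,dz in((.01,.008),(.003,.006),(0,.0)): goal("r",dx,dz)
```

```text
[ 0.60470529 -0.00240921  0.16153981] [ 0.89307998  0.31106386 -2.7984859 ] [-0.05827025  0.61086376  0.0067651 ]
r 0.01 0.008 t [ 0.614  -0.0022  0.1429] lin [ 0.0093  0.0002 -0.0186] rot [-0.0003 -0.003  -0.0018]
r 0.003 0.006 t [ 0.6089 -0.0027  0.1377] lin [ 0.0042 -0.0002 -0.0239] rot [-0.0003 -0.003  -0.0018]
r 0 0.0 t [ 0.6093 -0.0026  0.131 ] lin [ 0.0046 -0.0002 -0.0306] rot [-0.0003 -0.003  -0.0018]
```

Call:
send_rows --increments '[{"gripper": 1, "linear": [0.005, 0, -0.009], "delta_rot": [0, -0.003, 0]}, {"gripper": 1, "linear": [0.009, 0, -0.0186], "delta_rot": [0, -0.003, 0]}, {"gripper": 1, "linear": [0.009, 0, -0.0186], "delta_rot": [0, -0.003, 0]}]'

```text
clock: 7.45
position: [0.6124, -0.0026, 0.141]
ee_rot: [0.257, -0.045, 0.965, 0.013]
contact_force: [-0.3, 0.2, -3.5]
width: 0.0531
gripper_force: 54.4
```

Call:
send_rows --increments '[{"gripper": 1, "linear": [-0.002, 0, -0.002], "delta_rot": [0, 0, 0]}, {"gripper": 1, "linear": [-0.004, -0.0005, -0.004], "delta_rot": [0, 0, 0]}, {"gripper": 1, "linear": [-0.005, -0.0005, -0.005], "delta_rot": [0, 0, 0]}, {"gripper": 1, "linear": [-0.005, -0.0005, -0.005], "delta_rot": [0, 0, 0]}]'

```text
clock: 7.85
position: [0.6074, -0.0032, 0.137]
ee_rot: [0.258, -0.045, 0.965, 0.012]
contact_force: [-0.1, 0.2, -3.7]
width: 0.0534
gripper_force: 54.4
```

Run:
```python
from h import *
s=get_state();print(s["position"],s["contact_force"],s["moment"])
for dx,dz in((.003,.006),(0,.006),(0,.0)): goal("r",dx,dz)
```

```text
[ 0.60741058 -0.00324231  0.1370031 ] [-0.08348923  0.24068004 -3.69643237] [-0.05347316  0.60953029  0.01214666]
r 0.003 0.006 t [ 0.6089 -0.0027  0.1377] lin [0.0015 0.0006 0.0007] rot [-0.0005 -0.0013 -0.0008]
r 0 0.006 t [ 0.6064 -0.0029  0.1362] lin [-0.001   0.0003 -0.0008] rot [-0.0005 -0.0013 -0.0008]
r 0 0.0 t [ 0.6093 -0.0026  0.131 ] lin [ 0.0019  0.0006 -0.006 ] rot [-0.0005 -0.0013 -0.0008]
```

Call:
send_rows --increments '[{"gripper": 1, "linear": [-0.001, 0.0005, -0.0005], "delta_rot": [0, 0, 0]}, {"gripper": 1, "linear": [-0.0017, 0.0005, -0.001], "delta_rot": [0, 0, 0]}, {"gripper": 1, "linear": [-0.0017, 0.0005, -0.001], "delta_rot": [0, 0, 0]}]'

```text
clock: 8.15
position: [0.606, -0.0027, 0.1361]
ee_rot: [0.258, -0.045, 0.965, 0.012]
contact_force: [0.1, 0.3, -4.0]
width: 0.053
gripper_force: 54.4
```

Call:
send_rows --increments '[{"gripper": 1, "linear": [-0.0013, 0, -0.0008], "delta_rot": [0, 0, 0]}, {"gripper": 1, "linear": [-0.0013, 0, -0.0008], "delta_rot": [0, 0, 0]}]'

```text
clock: 8.35
position: [0.6048, -0.0028, 0.1353]
ee_rot: [0.258, -0.045, 0.965, 0.012]
contact_force: [0.6, 0.4, -4.1]
width: 0.0531
gripper_force: 54.4
```

Call:
send_rows --increments '[{"gripper": 1, "linear": [-0.0013, 0, -0.0008], "delta_rot": [0, 0, 0]}, {"gripper": 1, "linear": [-0.0013, 0, -0.0008], "delta_rot": [0, 0, 0]}]'

```text
clock: 8.55
position: [0.6043, -0.0031, 0.1351]
ee_rot: [0.259, -0.045, 0.965, 0.012]
contact_force: [1.9, -0.9, -3.6]
width: 0.0533
gripper_force: 54.5
```

Call:
send_rows --increments '[{"gripper": 1, "linear": [-0.0013, 0, -0.0008], "delta_rot": [0, 0, 0]}, {"gripper": 1, "linear": [-0.0013, 0, -0.0008], "delta_rot": [0, 0, 0]}]'

```text
clock: 8.75
position: [0.6038, -0.0034, 0.1349]
ee_rot: [0.26, -0.045, 0.965, 0.012]
contact_force: [3.3, -0.8, -1.3]
width: 0.0531
gripper_force: 54.5
```

The canister rests on the V (contact about 3 N). Now I'll slide it down to the ledge.

Call:
send_rows --increments '[{"gripper": 1, "linear": [0.0015, -0.0005, -0.0026], "delta_rot": [0, 0, 0]}, {"gripper": 1, "linear": [0.0015, -0.0005, -0.0026], "delta_rot": [0, 0, 0]}]'

```text
clock: 8.95
position: [0.6051, -0.0036, 0.132]
ee_rot: [0.259, -0.045, 0.965, 0.012]
contact_force: [4.1, -0.6, -0.1]
width: 0.0529
gripper_force: 54.6
```

Call:
send_rows --increments '[{"gripper": 1, "linear": [0.0008, 0, -0.0013], "delta_rot": [0, 0, 0]}, {"gripper": 1, "linear": [0.0008, 0, -0.0013], "delta_rot": [0, 0, 0]}]'

```text
clock: 9.15
position: [0.6058, -0.0036, 0.1308]
ee_rot: [0.259, -0.045, 0.965, 0.012]
contact_force: [4.5, 0.1, 2.3]
width: 0.0532
gripper_force: 54.6
```

Call:
send_rows --increments '[{"gripper": 1, "linear": [0.0008, 0, -0.0013], "delta_rot": [0, 0, 0]}, {"gripper": 1, "linear": [0.0008, 0, -0.0013], "delta_rot": [0, 0, 0]}]'

```text
clock: 9.35
position: [0.6064, -0.0035, 0.1299]
ee_rot: [0.26, -0.045, 0.965, 0.012]
contact_force: [0.7, -0.5, 6.5]
width: 0.0532
gripper_force: 54.7
```

Ledge contact is confirmed, with force along the axis. I'll release and retract along the axis.

Call:
send_rows --increments '[{"gripper": 0.2, "linear": [0, 0, 0], "delta_rot": [0, 0, 0]}, {"gripper": 0, "linear": [0, 0, 0], "delta_rot": [0, 0, 0]}, {"gripper": -0.4, "linear": [0, 0, 0], "delta_rot": [0, 0, 0]}, {"gripper": -1, "linear": [0, 0, 0], "delta_rot": [0, 0, 0]}, {"gripper": -1, "linear": [0, 0, 0], "delta_rot": [0, 0, 0]}, {"gripper": -1, "linear": [0, 0, 0], "delta_rot": [0, 0, 0]}, {"gripper": -1, "linear": [0, 0, 0], "delta_rot": [0, 0, 0]}]'

```text
clock: 10.05
position: [0.6049, -0.0031, 0.128]
ee_rot: [0.258, -0.045, 0.965, 0.012]
contact_force: [0.4, -0.3, 0.4]
width: 0.0855
gripper_force: 0.0
```

Call:
send_rows --increments '[{"gripper": -1, "linear": [-0.01, -0.001, 0.0173], "delta_rot": [0, 0, 0]}, {"gripper": -1, "linear": [-0.025, -0.002, 0.0433], "delta_rot": [0, 0, 0]}, {"gripper": -1, "linear": [-0.045, -0.004, 0.078], "delta_rot": [0, 0, 0]}, {"gripper": -1, "linear": [-0.06, -0.005, 0.104], "delta_rot": [0, 0, 0]}, {"gripper": -1, "linear": [-0.06, -0.005, 0.104], "delta_rot": [0, 0, 0]}, {"gripper": -1, "linear": [-0.06, -0.005, 0.104], "delta_rot": [0, 0, 0]}]'

```text
clock: 10.65
position: [0.5452, -0.0083, 0.2329]
ee_rot: [0.259, -0.045, 0.965, 0.012]
contact_force: [-0.2, 0.6, -0.2]
width: 0.0855
gripper_force: 0.0
```

Run:
```python
from h import *
s=get_state();print(s["clock"],s["position"],s["width"])
w=optics.get_image("wrist");cv2.imwrite("pics/w6.png",w["pixels"])
# bar of the placed canister: z near 0.05+.145*.866
zc=(BAY["r"]+ZB*.145+XB*.0135)
print("expected bar centre",zc)
for o in barpose(w,s,zc[:2],zc[2]): print(o)
# project expected inner/outer bar ends in scene and compare with blobs
sc=optics.get_image("scene");cv2.imwrite("pics/s6.png",sc["pixels"])
p=proj(sc,[zc,BAY["r"]+ZB*.145,BAY["r"]+ZB*.145+XB*.027]);print(p)
# tilt-back move to above far canister (vertical tool, tool x = 168 deg)
yw=np.radians(168);X=np.array([np.cos(yw),np.sin(yw),0]);Y=np.array([np.sin(-yw)*-1*-1,0,0])
Rd=np.column_stack([X,np.cross([0,0,-1.],X),[0,0,-1.]])
print("rot",(R.from_matrix(Rd)*Q(s["ee_rot"]).inv()).as_rotvec(),"lin",np.array([.572,.339,.25])-s["position"])
```

```text
10.65 [ 0.54522819 -0.00831791  0.23294228] 0.08553370424354279
expected bar centre [ 0.59535098 -0.00391696  0.18232   ]
((317.5, 228.0), array([0.0088, 0.0397]), array([ 0.593 , -0.0036]), np.float64(6.1))
[[307.14974576 195.93443353]
 [310.16178611 193.88793838]
 [304.06506076 198.03028622]]
rot [ 0.03051884  0.52488099 -0.29568839] lin [0.02677181 0.34731791 0.01705772]
```

The first canister is seated; its lid bar is at the expected spot with yaw about 6°. Now the far canister.

Call:
send_rows --increments '[{"gripper": -1, "linear": [0.003, 0.04, 0.03], "delta_rot": [0.004, 0.066, -0.037]}, {"gripper": -1, "linear": [0.006, 0.085, 0.03], "delta_rot": [0.008, 0.131, -0.074]}, {"gripper": -1, "linear": [0.01, 0.13, 0.03], "delta_rot": [0.012, 0.197, -0.111]}, {"gripper": -1, "linear": [0.013, 0.175, 0.03], "delta_rot": [0.015, 0.262, -0.148]}, {"gripper": -1, "linear": [0.017, 0.22, 0.02], "delta_rot": [0.019, 0.328, -0.185]}, {"gripper": -1, "linear": [0.02, 0.265, 0.017], "delta_rot": [0.023, 0.394, -0.222]}, {"gripper": -1, "linear": [0.024, 0.31, 0.017], "delta_rot": [0.027, 0.459, -0.259]}, {"gripper": -1, "linear": [0.027, 0.347, 0.017], "delta_rot": [0.0305, 0.525, -0.296]}]'

```text
clock: 11.55
position: [0.5719, 0.342, 0.2466]
ee_rot: [-0.004, 0.104, 0.995, -0.001]
contact_force: [-0.3, -0.6, -0.3]
width: 0.0853
gripper_force: 0.0
```

```bash
cat >> h.py <<'E'
def down(xy,z,deg):
    s=get_state();yw=np.radians(deg);X=np.array([np.cos(yw),np.sin(yw),0])
    Rd=np.column_stack([X,np.cross([0,0,-1.],X),[0,0,-1.]])
    print("down lin",(np.array([*xy,z])-s["position"]).round(4),"rot",(R.from_matrix(Rd)*Q(s["ee_rot"]).inv()).as_rotvec().round(4))
def look(near):
    s=get_state();im=optics.get_image("wrist");print(s["clock"],s["position"])
    for o in barpose(im,s,np.array(near)):
        print(o)
        if o[1].max()<.035:
            a=np.radians(o[3])
            if np.cos(a)<0:a+=np.pi
            c=o[2]-.0135*np.array([np.cos(a),np.sin(a)]);print("centre",c);down(c,.19,np.degrees(a)+180)
E
python3 -c "
from h import *
look((.585,.337))"
```

```text
11.55 [0.57189431 0.34200473 0.24656157]
((316.8189697265625, 210.07760620117188), array([0.0228, 0.0057]), array([0.5846, 0.3392]), np.float64(164.5))
centre [0.57159099 0.34280772]
down lin [-0.003  -0.005  -0.0546] rot [-0.0061 -0.0074 -0.0622]
```

Call:
send_rows --increments '[{"gripper": -1, "linear": [0, 0.001, -0.027], "delta_rot": [-0.004, -0.007, -0.05]}, {"gripper": -1, "linear": [0, 0.001, -0.055], "delta_rot": [-0.004, -0.007, -0.05]}, {"gripper": -1, "linear": [0, 0.001, -0.055], "delta_rot": [-0.004, -0.007, -0.05]}, {"gripper": -1, "linear": [0, 0.001, -0.055], "delta_rot": [-0.004, -0.007, -0.05]}]'

```text
clock: 12.0
position: [0.572, 0.3396, 0.1928]
ee_rot: [0.002, 0.129, 0.992, -0.002]
contact_force: [-0.1, 0.1, 0.4]
width: 0.0858
gripper_force: 0.0
```

```bash
python3 -c "
from h import *
look((.585,.337));print(Q(get_state()['ee_rot']).as_matrix()[:,0],Q(get_state()['ee_rot']).as_matrix()[:,2])"
```

```text
12.0 [0.57204443 0.33955386 0.19278776]
((335.96905517578125, 292.4646301269531), array([0.0384, 0.0261]), array([0.6331, 0.3377]), np.float64(161.9))
((321.0, 232.5), array([0.0065, 0.0237]), array([0.5844, 0.3393]), np.float64(-14.4))
centre [0.57132413 0.34265731]
down lin [-0.0015  0.0028 -0.0044] rot [0.0035 0.0058 0.0085]
[-0.9664275   0.25685796 -0.00647031] [ 0.00574552 -0.00357212 -0.99997711]
```

Call:
send_rows --increments '[{"gripper": -1, "linear": [-0.001, 0.0028, -0.02], "delta_rot": [0.0035, 0.006, 0.007]}, {"gripper": -1, "linear": [-0.001, 0.0028, -0.06], "delta_rot": [0.0035, 0.006, 0.007]}, {"gripper": -1, "linear": [-0.001, 0.0028, -0.0993], "delta_rot": [0.0035, 0.006, 0.007]}, {"gripper": -1, "linear": [-0.001, 0.0028, -0.0993], "delta_rot": [0.0035, 0.006, 0.007]}, {"gripper": -1, "linear": [-0.001, 0.0028, -0.0993], "delta_rot": [0.0035, 0.006, 0.007]}, {"gripper": 1, "linear": [-0.001, 0.0028, -0.0993], "delta_rot": [0.0035, 0.006, 0.007]}, {"gripper": 1, "linear": [-0.001, 0.0028, -0.0993], "delta_rot": [0.0035, 0.006, 0.007]}, {"gripper": 1, "linear": [-0.001, 0.0028, -0.0993], "delta_rot": [0.0035, 0.006, 0.007]}]' --newtons 50

```text
clock: 12.85
position: [0.5728, 0.3428, 0.0982]
ee_rot: [0.002, 0.126, 0.992, 0.001]
contact_force: [0.2, 0.0, 5.0]
width: 0.0533
gripper_force: 51.7
```

Call:
send_rows --increments '[{"gripper": 1, "linear": [0, 0, 0], "delta_rot": [0, 0, 0]}, {"gripper": 1, "linear": [0, 0, 0], "delta_rot": [0, 0, 0]}, {"gripper": 1, "linear": [0, 0, 0], "delta_rot": [0, 0, 0]}, {"gripper": 1, "linear": [0, 0, 0], "delta_rot": [0, 0, 0]}, {"gripper": 1, "linear": [0, 0, 0], "delta_rot": [0, 0, 0]}]'

```text
clock: 13.35
position: [0.5728, 0.3428, 0.0981]
ee_rot: [0.002, 0.126, 0.992, 0.001]
contact_force: [-0.4, -0.9, 5.7]
width: 0.053
gripper_force: 51.7
```

Run:
```python
from h import *
s=get_state();M=Q(s["ee_rot"]).as_matrix();print(s["position"],M[:,0],M[:,2])
for k in BAY: BAY[k]=BAY[k]+[-.0029,-.0009,-.0011]
goal("l",.013,.13,s["position"][2]);goal("l",.013,.03,s["position"][2])
```

```text
[0.57279697 0.34277791 0.0981493 ] [-0.96823018  0.2500318  -0.00379609] [ 0.00425049  0.00127743 -0.99999015]
l 0.013 0.13 t [0.5395 0.1108 0.253 ] lin [-0.0333 -0.232   0.1548] rot [-0.044  -0.5205  0.3368]
l 0.013 0.03 t [0.5893 0.1154 0.1664] lin [ 0.0165 -0.2274  0.0682] rot [-0.044  -0.5205  0.3368]
```

Gripped. I'll lift, carry and tilt over the left cradle.

Call:
send_rows --increments '[{"gripper": 1, "linear": [0, 0, 0.03], "delta_rot": [0, 0, 0]}, {"gripper": 1, "linear": [0, 0, 0.075], "delta_rot": [0, 0, 0]}, {"gripper": 1, "linear": [-0.002, -0.005, 0.12], "delta_rot": [0, 0, 0]}, {"gripper": 1, "linear": [-0.006, -0.02, 0.165], "delta_rot": [-0.005, -0.06, 0.039]}, {"gripper": 1, "linear": [-0.011, -0.05, 0.195], "delta_rot": [-0.012, -0.136, 0.088]}, {"gripper": 1, "linear": [-0.018, -0.095, 0.2], "delta_rot": [-0.018, -0.212, 0.137]}, {"gripper": 1, "linear": [-0.025, -0.14, 0.2], "delta_rot": [-0.024, -0.288, 0.186]}, {"gripper": 1, "linear": [-0.03, -0.185, 0.2], "delta_rot": [-0.031, -0.364, 0.235]}]'

```text
clock: 14.15
position: [0.5401, 0.1565, 0.2965]
ee_rot: [0.183, 0.006, 0.983, 0.007]
contact_force: [1.3, -1.0, -2.1]
width: 0.0531
gripper_force: 53.5
```

```bash
sed -i '/^BAY=/a for _k in BAY: BAY[_k]=BAY[_k]+[-.0029,-.0009,-.0011]' h.py; python3 -c "
from h import *
print(get_state()['position'],get_state()['width']);goal('l',.013,.13,.098)"
```

```text
[0.5401258  0.15648315 0.29645972] 0.053076714277781656
l 0.013 0.13 t [0.5396 0.1108 0.2528] lin [-0.0005 -0.0457 -0.0436] rot [-0.0101 -0.1559  0.0995]
```

Call:
send_rows --increments '[{"gripper": 1, "linear": [0, -0.023, -0.01], "delta_rot": [-0.005, -0.08, 0.05]}, {"gripper": 1, "linear": [0, -0.046, -0.02], "delta_rot": [-0.01, -0.156, 0.1]}, {"gripper": 1, "linear": [0, -0.046, -0.04], "delta_rot": [-0.01, -0.156, 0.1]}, {"gripper": 1, "linear": [0, -0.046, -0.04], "delta_rot": [-0.01, -0.156, 0.1]}, {"gripper": 1, "linear": [0, -0.046, -0.04], "delta_rot": [-0.01, -0.156, 0.1]}]'

```text
clock: 14.65
position: [0.5414, 0.1116, 0.2559]
ee_rot: [0.257, -0.043, 0.965, 0.012]
contact_force: [0.3, -0.0, -2.3]
width: 0.0529
gripper_force: 53.8
```

```bash
python3 -c "
from h import *
s=get_state();print(s['position'],s['contact_force']);goal('l',.013,.13,.098);goal('l',.013,.03,.098)"
```

```text
[0.5413942  0.11159842 0.25586361] [ 0.25828982 -0.00516705 -2.3159731 ]
l 0.013 0.13 t [0.5396 0.1108 0.2528] lin [-0.0018 -0.0008 -0.003 ] rot [-0.0012 -0.0041  0.0029]
l 0.013 0.03 t [0.5894 0.1154 0.1662] lin [ 0.048   0.0038 -0.0896] rot [-0.0012 -0.0041  0.0029]
```

Call:
send_rows --increments '[{"gripper": 1, "linear": [0.012, 0.001, -0.022], "delta_rot": [-0.001, -0.004, 0.003]}, {"gripper": 1, "linear": [0.024, 0.002, -0.045], "delta_rot": [-0.001, -0.004, 0.003]}, {"gripper": 1, "linear": [0.036, 0.003, -0.067], "delta_rot": [-0.001, -0.004, 0.003]}, {"gripper": 1, "linear": [0.048, 0.004, -0.089], "delta_rot": [-0.001, -0.004, 0.003]}, {"gripper": 1, "linear": [0.048, 0.004, -0.089], "delta_rot": [-0.001, -0.004, 0.003]}, {"gripper": 1, "linear": [0.048, 0.004, -0.089], "delta_rot": [-0.001, -0.004, 0.003]}]'

```text
clock: 15.25
position: [0.5905, 0.1163, 0.167]
ee_rot: [0.259, -0.045, 0.965, 0.012]
contact_force: [0.4, 0.7, -2.5]
width: 0.0528
gripper_force: 53.7
```

```bash
python3 -c "
from h import *
s=get_state();print(s['position'],s['contact_force']);goal('l',.011,.008,.098);goal('l',.004,.006,.098)"
```

```text
[0.59050348 0.11630986 0.16698927] [ 0.3546843   0.73048907 -2.54831561]
l 0.011 0.008 t [0.5986 0.1163 0.1462] lin [ 0.0081 -0.     -0.0208] rot [-0.0001  0.0004 -0.0013]
l 0.004 0.006 t [0.5936 0.1158 0.141 ] lin [ 0.0031 -0.0005 -0.026 ] rot [-0.0001  0.0004 -0.0013]
```

Call:
send_rows --increments '[{"gripper": 1, "linear": [0.004, 0, -0.01], "delta_rot": [0, 0, 0]}, {"gripper": 1, "linear": [0.008, 0, -0.0205], "delta_rot": [0, 0, 0]}, {"gripper": 1, "linear": [0.008, 0, -0.0205], "delta_rot": [0, 0, 0]}, {"gripper": 1, "linear": [0.0055, -0.0005, -0.023], "delta_rot": [0, 0, 0]}, {"gripper": 1, "linear": [0.003, -0.0005, -0.026], "delta_rot": [0, 0, 0]}, {"gripper": 1, "linear": [0.003, -0.0005, -0.026], "delta_rot": [0, 0, 0]}, {"gripper": 1, "linear": [0.003, -0.0005, -0.026], "delta_rot": [0, 0, 0]}]'

```text
clock: 15.95
position: [0.5933, 0.1153, 0.1412]
ee_rot: [0.26, -0.045, 0.965, 0.012]
contact_force: [2.7, 1.7, -1.6]
width: 0.0528
gripper_force: 53.6
```

Call:
send_rows --increments '[{"gripper": 1, "linear": [-0.0013, 0, -0.0008], "delta_rot": [0, 0, 0]}, {"gripper": 1, "linear": [-0.0017, 0, -0.001], "delta_rot": [0, 0, 0]}, {"gripper": 1, "linear": [-0.0017, 0, -0.001], "delta_rot": [0, 0, 0]}]'

```text
clock: 16.25
position: [0.5924, 0.1152, 0.1407]
ee_rot: [0.26, -0.045, 0.964, 0.012]
contact_force: [4.2, 1.9, 1.5]
width: 0.0531
gripper_force: 53.6
```

Call:
send_rows --increments '[{"gripper": 1, "linear": [-0.0013, 0, -0.0008], "delta_rot": [0, 0, 0]}, {"gripper": 1, "linear": [-0.0013, 0, -0.0008], "delta_rot": [0, 0, 0]}]'

```text
clock: 16.45
position: [0.592, 0.1152, 0.1406]
ee_rot: [0.262, -0.045, 0.964, 0.012]
contact_force: [5.7, 3.2, 1.4]
width: 0.0532
gripper_force: 53.6
```

The V has been touched, slightly one-sided (+y). I'll ease towards +y and slide down.

Call:
send_rows --increments '[{"gripper": 1, "linear": [0.0007, 0.0012, 0.0004], "delta_rot": [0, 0, 0]}, {"gripper": 1, "linear": [0.0017, 0.0013, -0.0013], "delta_rot": [0, 0, 0]}, {"gripper": 1, "linear": [0.0022, 0.0013, -0.0022], "delta_rot": [0, 0, 0]}, {"gripper": 1, "linear": [0.0022, 0.0013, -0.0022], "delta_rot": [0, 0, 0]}]'

```text
clock: 16.85
position: [0.5936, 0.1157, 0.138]
ee_rot: [0.261, -0.045, 0.964, 0.012]
contact_force: [5.0, -4.4, 4.7]
width: 0.0529
gripper_force: 54.2
```

Call:
send_rows --increments '[{"gripper": 1, "linear": [0.0008, 0, -0.0013], "delta_rot": [0, 0, 0]}, {"gripper": 1, "linear": [0.0008, 0, -0.0013], "delta_rot": [0, 0, 0]}]'

```text
clock: 17.05
position: [0.5943, 0.1158, 0.1367]
ee_rot: [0.261, -0.045, 0.964, 0.012]
contact_force: [3.8, -3.2, 4.1]
width: 0.0527
gripper_force: 54.3
```

Call:
send_rows --increments '[{"gripper": 1, "linear": [0.0008, -0.0006, -0.0013], "delta_rot": [0, 0, 0]}, {"gripper": 1, "linear": [0.0008, -0.0006, -0.0013], "delta_rot": [0, 0, 0]}]'

```text
clock: 17.25
position: [0.5951, 0.1157, 0.1354]
ee_rot: [0.261, -0.045, 0.964, 0.012]
contact_force: [4.9, -0.6, 4.5]
width: 0.0527
gripper_force: 54.3
```

Call:
send_rows --increments '[{"gripper": 1, "linear": [0.0008, 0, -0.0013], "delta_rot": [0, 0, 0]}, {"gripper": 1, "linear": [0.0008, 0, -0.0013], "delta_rot": [0, 0, 0]}]'

```text
clock: 17.45
position: [0.5954, 0.1157, 0.1353]
ee_rot: [0.261, -0.045, 0.964, 0.012]
contact_force: [-4.8, -2.0, 15.5]
width: 0.053
gripper_force: 55.1
```

Ledge reached. I'll ease off slightly, release and retract.

Call:
send_rows --increments '[{"gripper": 1, "linear": [-0.0003, 0, 0.0005], "delta_rot": [0, 0, 0]}, {"gripper": 0.2, "linear": [-0.0003, 0, 0.0005], "delta_rot": [0, 0, 0]}, {"gripper": 0, "linear": [-0.0003, 0, 0.0005], "delta_rot": [0, 0, 0]}, {"gripper": -0.4, "linear": [-0.0003, 0, 0.0005], "delta_rot": [0, 0, 0]}, {"gripper": -1, "linear": [-0.0003, 0, 0.0005], "delta_rot": [0, 0, 0]}, {"gripper": -1, "linear": [-0.0003, 0, 0.0005], "delta_rot": [0, 0, 0]}, {"gripper": -1, "linear": [-0.0003, 0, 0.0005], "delta_rot": [0, 0, 0]}, {"gripper": -1, "linear": [-0.0003, 0, 0.0005], "delta_rot": [0, 0, 0]}]'

```text
clock: 18.25
position: [0.5931, 0.1157, 0.1321]
ee_rot: [0.258, -0.045, 0.965, 0.012]
contact_force: [-0.2, 0.6, -0.1]
width: 0.0853
gripper_force: 0.0
```

Call:
send_rows --increments '[{"gripper": -1, "linear": [-0.01, -0.001, 0.0173], "delta_rot": [0, 0, 0]}, {"gripper": -1, "linear": [-0.025, -0.002, 0.0433], "delta_rot": [0, 0, 0]}, {"gripper": -1, "linear": [-0.045, -0.004, 0.078], "delta_rot": [0, 0, 0]}, {"gripper": -1, "linear": [-0.06, -0.005, 0.104], "delta_rot": [0, 0, 0]}, {"gripper": -1, "linear": [-0.06, -0.005, 0.104], "delta_rot": [0, 0, 0]}, {"gripper": -1, "linear": [-0.06, -0.005, 0.104], "delta_rot": [0, 0, 0]}]'

```text
clock: 18.85
position: [0.5335, 0.1108, 0.2371]
ee_rot: [0.259, -0.045, 0.965, 0.012]
contact_force: [0.0, 0.3, -0.6]
width: 0.0854
gripper_force: 0.0
```

Run:
```python
from h import *
s=get_state();print(s["clock"],s["position"],s["width"])
w=optics.get_image("wrist");sc=optics.get_image("scene")
for b in "lr":
    zc=(BAY[b]+ZB*.145+XB*.0135);print("expected",zc)
    for o in barpose(w,s,zc[:2],zc[2]): print(o)
a=cv2.resize(w["pixels"][120:320,140:480],None,fx=2.3,fy=2.3,interpolation=cv2.INTER_CUBIC)[:300]
b=cv2.resize(sc["pixels"][170:270,240:470],None,fx=3,fy=3,interpolation=cv2.INTER_CUBIC)
H=np.zeros((600,790,3),np.uint8);H[:a.shape[0],:a.shape[1]]=a[:300,:790];H[300:600,:690]=b[:300]
cv2.imwrite("pics/f7.png",H)
```

```text
18.85 [0.53347302 0.11075276 0.23714271] 0.08535131022825516
expected [0.58135098 0.11468304 0.18122   ]
((316.5, 223.5), array([0.0091, 0.0386]), array([0.5827, 0.1149]), np.float64(6.0))
((253.0, 200.0), array([0.0083, 0.0394]), array([0.5618, 0.069 ]), np.float64(95.3))
expected [ 0.59245098 -0.00481696  0.18122   ]
((168.34999084472656, 221.94998168945312), array([0.0103, 0.0426]), array([ 0.5945, -0.0039]), np.float64(-9.9))
```

View pics/f7.png

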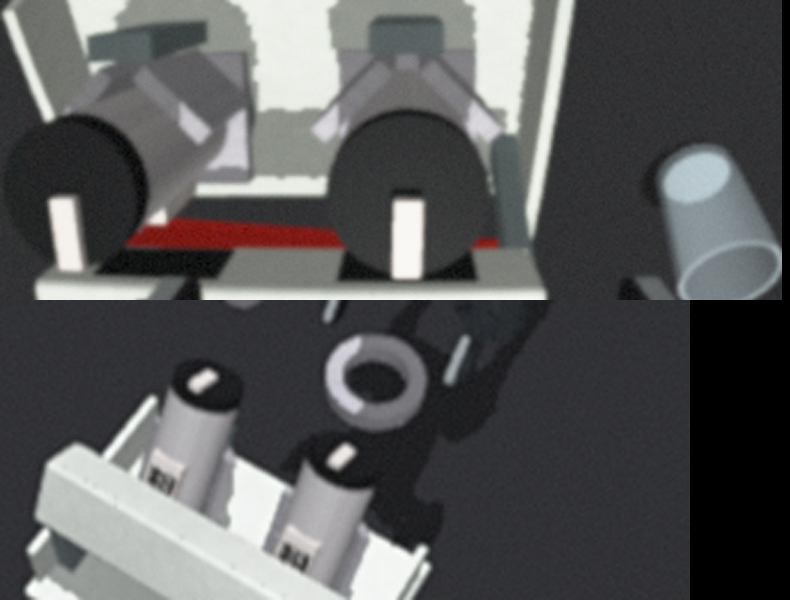

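Both canisters are lying in the V with plates facing the scanner, lid bars at crop (65,235) and (408,240) in the wrist view. The gripper is clear, so I'm handing in.

```bash
python3 -c "
from h import *
print(sign_off())"
```

```text
the job is handed in; nothing more can be done
None
```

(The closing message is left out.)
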